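# Sort cleaned microscope parts into their trays

### The arm

A 6-joint arm with a two-finger parallel gripper is mounted at the origin on the work surface. World frame = base frame: x ahead of the robot, y to its left, z up, the work surface at z = 0. Lengths are in m, angles in rad, forces in N, time in s.
With the tool pointing down it reaches from about 0.25 to 0.725 m from the base axis. Payload 4 kg.
Tool frame: the origin (TCP) lies midway between the tips of the shut fingers; the grasp point (between the pads) lies grip_point_offset behind it (grip_point_offset is the distance from the TCP to the grasp point, in m); z points along the fingers, y is the line along which they close (so a half turn about z gives the same grasp; the last joint's range is limited). The gripper opens to 85 mm and grips with 20 to 120 N. Pads are 22 mm wide; open, the fingers measure 114 mm over their backs; the gripper's body (76 mm by 85 mm) begins 54 mm behind the grasp point. The pads swing forward as they close: fully open they stand 13 mm farther back than shut.
Start: joints at [-1.193, 0.241, 0.005, 1.335, 0, 1.571], TCP at [0.184, -0.465, 0.231] pointing down, gripper open.
Joint ranges: [-2.72, 2.72], [-1.05, 1.87], [-1.09, 1.28], [-1.99, 2.15], [-1.42, 1.44], [-3.14, 3.14]. Speed limits (rad/s): [2.79, 2.79, 3.14, 3.14, 3.14, 3.14].

### API

Orientations are given as a unit quaternion [x, y, z, w].
In Python, from workcell import * gives the robot as it stands. The module is installed in compiled form; this text tells all that it offers.
- The arm moves only by the tool arm_command, never from a script. Its arguments are lists of equal length, an entry for each row: "slide": the shift along the tool's x, y, z in cm, a list of three; "spin": the turn about the tool's z in degrees. A call has exactly 5 rows; each row is the pose to reach, as a shift and turn from the pose commanded when the call began, along the tool's axes at that moment; what a row does not reach only later rows make up. A row lasts 1/8 s, in which the tool goes at most 62.5 mm and 10.7 degrees, less where a joint would pass 70% of its speed; a pose out of reach is approached as far as the arm can. A call with a gripper value outside its range is refused whole. "jaw" is the finger opening in cm, from 0 to 8.54, set as the call begins (left out, the last holds). The fingers move at their own pace and stop on an object; the grip force is fixed at half the most. Time passes only in rows, so rows that repeat a pose let the fingers close, or fill a call up. It gives the time, the measured TCP pose, the force, the opening and the grip force at its end, in the units of the state.
- get_obs(): the state, without advancing time (a new reading comes with each control period).
- camera(name): name is "scene" or "side" or "wrist"; returns a dict with "pixels" (400x640x3 uint8, red, green, blue), "range_z" (400x640 float32, m along the optical axis (not along the pixel's ray), 0 where there is no reading), "intrinsics" (3x3 intrinsics, pixels), "rvec" (rotation vector, rad) and "tvec" (3), from world to camera coordinates, as OpenCV has them. Camera axes: x right, y down, z forward; pixel columns grow to the right and rows downward; lengths in m; the calibration is good to about 2 mm. A picture is of the moment at which its call begins.
- job_done(): hands the job in; it is judged then, once.
Trained networks look in a picture, given as the dict that the camera call returned (one of the last four; its "shot" number tells which), for a name from the list of things; names that differ only in an ending like _2 or _b are one class to them, and where a whole thing is asked for, a point or a joint stands for the part that bears it (a point fixed in the world has none). Each returns a list of dicts, best first, with "confidence" (0 to 1); they miss things now and then, are a little off and sometimes report something else, mostly with a low value. They report only what shows in the picture. A call takes as long as a camera call.
- recognise(picture, thing): "centre" ([column, row] in pixels, amid what is visible of it).
- landmark_of(picture, thing): "centre" ([column, row] in pixels: a listed point, or the origin of a listed thing).
The state is a dict: "clock": time; "joint_pos": joint angles; "joint_vel": joint speeds; "tau": joint torques, N m; "eef_pos": TCP position; "tool_rot": TCP orientation; "ft_force": force on the tool from outside, world axes, zero at the start; "ft_torque": the same for the moment, N m; "grip_width": finger opening in m; "grasp_force": force on a finger pad.
Only numpy, scipy, OpenCV 4.12 (cv2) and the standard library are available. Lean on these libraries where they do the work, as an engineer would, in place of code of your own. Each camera call takes 0.05 s, during which the arm holds its last target. There are 200 camera calls.

### The job

Put away the cleaned microscope parts in the steel trays where each kind belongs: one eyepiece in each of the two bays of the divided tray, both objectives in the round dish without touching each other, and the slide box flat, lid side up, in the plain rectangular tray. Stand the eyepieces and objectives upright, just as they stand now, set everything down rather than dropping it, and do not knock over the little bottle of immersion oil that stands among them.

Things in the scene. Friction and masses are not known exactly. Their poses are not given: they have to be found in the camera images.
- eyepiece_a: Microscope eyepiece (one of two alike) standing upright: black barrel with a thin steel band and a glass lens on its flat top, 48 mm tall; lower tube 30 mm in diameter up to 18 mm, upper barrel 38 mm in diameter from 20 mm to the top. About 90 g. Origin: centre of its underside, z up; round, so its yaw means nothing.
- eyepiece_b: Microscope eyepiece (one of two alike) standing upright: black barrel with a thin steel band and a glass lens on its flat top, 48 mm tall; lower tube 30 mm in diameter up to 18 mm, upper barrel 38 mm in diameter from 20 mm to the top. About 90 g. Origin: centre of its underside, z up; round, so its yaw means nothing.
- objective_a: Microscope objective (one of two alike) standing upright: slim bare-steel barrel with a dark ring, 52 mm tall; foot 24 mm in diameter up to 5 mm, barrel 26 mm in diameter from 6 to 38 mm, then a cone narrowing to 12 mm at the top. About 110 g. Origin: centre of its underside, z up; round, so its yaw means nothing.
- objective_b: Microscope objective (one of two alike) standing upright: slim bare-steel barrel with a dark ring, 52 mm tall; foot 24 mm in diameter up to 5 mm, barrel 26 mm in diameter from 6 to 38 mm, then a cone narrowing to 12 mm at the top. About 110 g. Origin: centre of its underside, z up; round, so its yaw means nothing.
- slide_box: Closed slide box: grey plastic block 84 mm long (its x axis), 34 mm wide (y), 36 mm tall, with a dark lid seam and a blank paper label on top (lid side). About 120 g. Origin: centre of its underside, z up. Its long side starts roughly along the world x axis (within about 0.45 rad).
- eyepiece_tray: Divided steel tray, does not move: 72 mm (its x) by 144 mm (its y) outside, 12 mm high, walls 4 mm thick, floor 4 mm thick. A 4 mm divider at its middle (y = 0, same height as the walls) makes two bays, each 64 mm (x) by 66 mm (y) inside, centred at y = +35 mm and y = -35 mm. Origin: centre of its underside; floor surface at z = 4 mm.
- objective_dish: Round steel dish, does not move: 108 mm in diameter at the rim, about 98 mm inside, 12 mm high, floor surface 4 mm above its origin, which is the centre of its underside. Round, so its yaw means nothing. Only things up to 12 mm high (a marker, a paper booklet) lie between the trays.
- slide_tray: Plain rectangular steel tray without a divider, does not move: 118 mm (its x) by 68 mm (its y) outside, 110 by 60 mm inside, 12 mm high, walls 4 mm, floor surface 4 mm above its origin, which is the centre of its underside.
- oil_bottle: Small immersion-oil bottle standing upright among the parts; to be left standing: amber glass body 29 mm in diameter, white cap 20 mm in diameter, 60 mm tall in all, about 60 g. Origin: centre of its underside, z up. Parts and bottle stand in one loose row nearest the robot, running left to right, neighbours at least 80 mm apart (centres); the trays stand beyond.

How it is judged:
By the outcome, as a careful person would: the job done as asked, in the order asked, and still so for the second after the job is handed in, with the robot touching nothing.
It also fails if it takes over 136 s, if anything falls off the work surface, if the arm or the gripper's body presses on something with over 40 N, if the wrist force passes 120 N, or if a joint passes its speed limit or range.

## Working session

There is one attempt and no reset: what is moved stays moved. The work goes in short steps, Python scripts to look and compute and a tool call to move; the robot and the scene stay as the last step left them, time stands still between calls to the robot, and variables do not carry over. Pictures are saved under pics/ and viewed, at most 14 in all, crops included, and the job is handed in when it is done.

Besides the shell and the picture viewer there is one more tool, called after "Request:" as name(argument=value, ...) on one line, values as JSON. arm_command: Moves the arm, as the interface text tells. Its arguments: {"type":"object","properties":{"slide":{"type":"array","items":{"type":"array","items":{"type":"number"}}},"spin":{"type":"array","items":{"type":"number"}},"jaw":{"type":"number"}},"required":["slide","spin"]}

```bash
mkdir -p pics; cat > h.py <<'E'
from workcell import *
import numpy as np, cv2
def shot(n):
    c=camera(n); R=cv2.Rodrigues(np.array(c["rvec"],float))[0]; c["R"]=R; c["t"]=np.array(c["tvec"],float).ravel(); c["K"]=np.array(c["intrinsics"]); return c
def save(c,f): cv2.imwrite("pics/"+f+".png",cv2.cvtColor(c["pixels"],cv2.COLOR_RGB2BGR))
def atz(c,px,z):
    r=np.linalg.inv(c["K"])@[px[0],px[1],1]; d=c["R"].T@r; o=-c["R"].T@c["t"]; return o+d*(z-o[2])/d[2]
def cloud(c):
    v,u=np.mgrid[:400,:640]; Z=c["range_z"]; P=np.stack([u,v,np.ones_like(u)],-1)@np.linalg.inv(c["K"]).T*Z[...,None]
    W=(P-c["t"])@c["R"]; W[Z==0]=np.nan; return W
E
python3 - <<'E'
from h import *
o=get_obs(); print({k:np.round(v,3) for k,v in o.items()})
try: print(grip_point_offset)
except Exception as e: print(e)
for n in ["scene","side"]:
    c=shot(n); save(c,n+"0"); print(n,"cam at",(-c["R"].T@c["t"]).round(3))
    for t in ["eyepiece_a","objective_a","slide_box","eyepiece_tray","objective_dish","slide_tray","oil_bottle"]:
        for d in landmark_of(c,t)[:4]:
            z=0
            print(t,round(d["confidence"],2),np.round(d["centre"]),atz(c,d["centre"],z).round(3))
E
```

```text
{'clock': np.float64(0.0), 'joint_pos': array([-1.193,  0.241,  0.004,  1.335, -0.   ,  1.571]), 'joint_vel': array([-0.002, -0.002, -0.   , -0.001,  0.   , -0.001]), 'tau': array([ 0.0000e+00, -3.7232e+01,  2.5241e+01,  1.7000e-02,  0.0000e+00,
        0.0000e+00]), 'eef_pos': array([ 0.184, -0.464,  0.23 ]), 'tool_rot': array([ 0.982,  0.188, -0.   , -0.001]), 'ft_force': array([-0.278,  0.047, -0.49 ]), 'ft_torque': array([-0.009,  0.011, -0.019]), 'grasp_force': np.float64(0.0), 'grip_width': np.float64(0.085)}
0.0187
scene cam at [1.079 0.254 0.846]
eyepiece_a 0.77 [354. 182.] [0.449 0.045 0.   ]
eyepiece_a 0.57 [312. 162.] [ 0.435 -0.079  0.   ]
eyepiece_a 0.26 [318. 233.] [0.622 0.027 0.   ]
objective_a 0.69 [463. 223.] [0.453 0.32  0.   ]
objective_a 0.68 [272. 151.] [ 0.448 -0.191  0.   ]
objective_a 0.5 [204. 179.] [ 0.603 -0.301  0.   ]
slide_box 0.91 [416. 202.] [ 0.443  0.202 -0.   ]
eyepiece_tray 0.73 [317. 231.] [0.62  0.024 0.   ]
eyepiece_tray 0.32 [416. 202.] [0.442 0.203 0.   ]
objective_dish 0.92 [422. 277.] [0.627 0.276 0.   ]
slide_tray 0.82 [203. 178.] [ 0.602 -0.304  0.   ]
oil_bottle 0.69 [236. 127.] [ 0.413 -0.327  0.   ]
side cam at [ 0.45  -0.799  0.726]
eyepiece_a 0.79 [270. 242.] [ 0.435 -0.082  0.   ]
eyepiece_a 0.76 [276. 199.] [0.456 0.048 0.   ]
objective_a 0.77 [279. 281.] [ 0.447 -0.182  0.   ]
objective_a 0.76 [266. 130.] [0.448 0.318 0.   ]
objective_a 0.57 [268. 243.] [ 0.433 -0.083  0.   ]
slide_box 0.69 [266. 155.] [0.442 0.211 0.   ]
eyepiece_tray 0.61 [352. 198.] [0.617 0.025 0.   ]
objective_dish 0.58 [340. 127.] [0.636 0.304 0.   ]
slide_tray 0.6 [380. 325.] [ 0.607 -0.301  0.   ]
oil_bottle 0.67 [275. 348.] [ 0.43 -0.32  0.  ]
```

```bash
python3 - <<'E'
from h import *
W=[]
for n in ["scene","side"]:
    c=shot(n); w=cloud(c).reshape(-1,3); w=w[np.isfinite(w).all(1)]; W.append(w)
g=dict(eyA=(.445,-.08,.044,.052),eyB=(.453,.046,.044,.052),obA=(.448,-.187,.012,.036),obB=(.45,.319,.012,.036),obAt=(.448,-.187,.048,.055),obBt=(.45,.319,.048,.055),box=(.443,.206,.033,.039),oil=(.42,-.323,.055,.064),
 tray=(.618,.025,.008,.016),dish=(.632,.285,.008,.016),stray=(.605,-.302,.008,.016))
for k,(x,y,a,b) in g.items():
    r=.095 if a==.008 else .06
    for w in W:
        m=(np.abs(w[:,0]-x)<r)&(np.abs(w[:,1]-y)<r)&(w[:,2]>a)&(w[:,2]<b); p=w[m]
        if len(p)<8: print(k,len(p)); continue
        R=cv2.minAreaRect((p[:,:2]*1000).astype(np.float32)); print(k,len(p),"med",np.median(p,0).round(4),"rect",np.round(R[0],1),np.round(R[1],1),round(R[2],1))
E
```

```text
eyA 144 med [ 0.4314 -0.0759  0.0476] rect [429.4 -76.3] [37.1 35.2] 26.5
eyA 232 med [ 0.4309 -0.079   0.05  ] rect [430.6 -76.6] [38.4 36.8] 79.0
eyB 154 med [0.4549 0.0413 0.0478] rect [453.4  41.4] [36.6 36.4] 22.7
eyB 173 med [0.4542 0.0384 0.0499] rect [454.   42.1] [39.8 35.4] 86.8
obA 64 med [ 0.4536 -0.181   0.0233] rect [ 450.6 -182.8] [13.2 25.4] 38.8
obA 133 med [ 0.4456 -0.1971  0.0241] rect [ 444.2 -194.1] [14.1 26.1] 85.1
obB 73 med [0.4559 0.3172 0.0242] rect [454.1 317.5] [24.5 10.7] 89.0
obB 85 med [0.4465 0.3093 0.0242] rect [444.7 311. ] [14.4 25.3] 78.7
obAt 20 med [ 0.4462 -0.1865  0.0507] rect [ 445.8 -186.8] [ 9.7 14.5] 59.3
obAt 56 med [ 0.4445 -0.1912  0.052 ] rect [ 444.2 -189.1] [16.6 14.9] 59.6
obBt 30 med [0.4479 0.3183 0.0517] rect [446.9 318.4] [15.3 11. ] 87.0
obBt 23 med [0.4469 0.3137 0.0509] rect [448.2 314. ] [16.2 11.8] 12.2
box 400 med [0.4416 0.2022 0.0359] rect [439.8 202.1] [84.9 33.9] 10.8
box 228 med [0.4389 0.1961 0.0376] rect [439.2 204.3] [83.7 42.4] 7.4
oil 38 med [ 0.4294 -0.3204  0.0594] rect [ 430.6 -321. ] [18.  19.4] 90.0
oil 140 med [ 0.4305 -0.3223  0.0613] rect [ 430.3 -320.7] [19.5 20.1] 34.1
tray 444 med [0.6229 0.0242 0.0108] rect [584.6  32.1] [148.8 145.9] 77.6
tray 593 med [0.6179 0.022  0.0123] rect [583.2  35.7] [158.7 148.5] 78.2
dish 337 med [0.6297 0.2862 0.0114] rect [633.5 283.8] [106. 107.] 57.2
dish 405 med [0.6335 0.2838 0.0104] rect [633.6 283.4] [112.1 106. ] 82.9
stray 254 med [ 0.6108 -0.3038  0.011 ] rect [ 606.8 -302.3] [120.4  71. ] 6.7
stray 791 med [ 0.6084 -0.3063  0.0127] rect [ 607.9 -301.6] [118.9  71.9] 5.8
```

View pics/scene0.png

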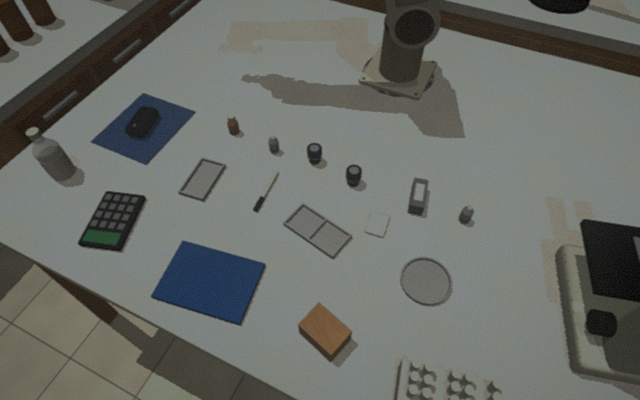

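View pics/side0.png

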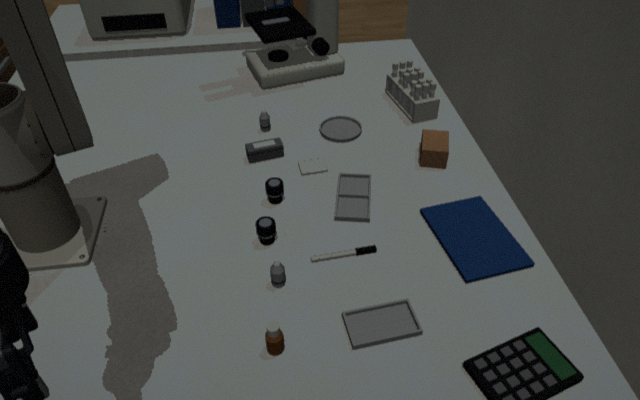

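Request:
arm_command(slide=[[4.4,-3.2,0],[8.8,-6.4,0],[13.2,-9.6,0],[17.6,-12.8,0],[22,-16,0]], spin=[-10,-20,-30,-40,-50], jaw=6)

```text
clock: 1.52
eef_pos: [0.3307, -0.2335, 0.2316]
tool_rot: [0.809, 0.587, 0.0, 0.0]
ft_force: [0.7, -0.4, 0.1]
grip_width: 0.06
grasp_force: 0.0
```

```bash
cat >> h.py <<'E'
def yaw():
    x,y,z,w=get_obs()["tool_rot"]; return 2*np.arctan2(y,x)
def go(x,y,z,psi=None):
    "cm slide and spin from measured pose to target"
    o=get_obs(); p=yaw(); d=np.array([x,y,z])-o["eef_pos"]; c,s=np.cos(p),np.sin(p)
    sp=None if psi is None else -((psi-np.degrees(p)+180)%360-180)
    return (100*np.array([d[0]*c+d[1]*s,d[0]*s-d[1]*c,-d[2]])).round(2), sp and round(sp,1), np.round(o["eef_pos"],4), round(np.degrees(p),1)
E
python3 - <<'E'
from h import *
print(go(.431,-.077,.13,90), get_obs()["clock"])
for n in ["scene","side"]:
    w=cloud(shot(n)).reshape(-1,3); w=w[np.isfinite(w).all(1)]
    for x,y,a,b in [(.62,.023,.05,.078),(.607,-.302,.065,.05)]:
        p=w[(abs(w[:,0]-x)<a)&(abs(w[:,1]-y)<b)&(w[:,2]>.008)&(w[:,2]<.03)]
        R=cv2.minAreaRect((p[:,:2]*1000).astype(np.float32)); print(n,len(p),np.round(R[0],1),np.round(R[1],1),round(R[2],1))
E
```

```text
(array([17.98,  4.69, 10.16]), np.float64(-18.0), array([ 0.3307, -0.2335,  0.2316]), np.float64(72.0)) 1.525
scene 419 [619.   22.5] [144.   74.5] 76.9
scene 262 [ 606.8 -302.5] [121.   70.4] 5.7
side 636 [619.5  22.2] [149.7  71.9] 77.3
side 823 [ 608.2 -301.6] [119.3  71.6] 5.7
```

Request:
arm_command(slide=[[4.5,1.2,1.5],[9,2.4,3.5],[13.5,3.6,5.5],[18,4.7,7.5],[18,4.7,7.5]], spin=[-5,-10,-15,-18,-18])

```text
clock: 2.25
eef_pos: [0.4312, -0.0771, 0.1548]
tool_rot: [0.708, 0.706, -0.001, -0.001]
ft_force: [0.0, -0.3, -0.2]
grip_width: 0.0601
grasp_force: 0.0
```

```bash
python3 - <<'E'
from h import *
print(go(.431,-.077,.013,90))
c=shot("wrist"); save(c,"w1"); w=cloud(c)
p=w[(w[...,2]>.044)&(w[...,2]<.053)&(abs(w[...,0]-.43)<.06)&(abs(w[...,1]+.077)<.06)]
R=cv2.minAreaRect((p[:,:2]*1000).astype(np.float32)); print(R,len(p))
for d in recognise(c,"eyepiece_a")+landmark_of(c,"eyepiece_a"): print(d,atz(c,d["centre"],.048).round(4),atz(c,d["centre"],0).round(4))
E
```

```text
(array([ 1.000e-02, -2.000e-02,  1.418e+01]), np.float64(-0.1), array([ 0.4312, -0.0771,  0.1548]), np.float64(89.9))
((429.1474914550781, -77.83335876464844), (37.35509490966797, 36.93500900268555), 62.54619216918945) 1535
{'centre': [316.1, 199.7], 'confidence': 0.93} [ 0.427  -0.0758  0.048 ] [ 0.4262 -0.0885  0.    ]
{'centre': [348.2, 47.8], 'confidence': 0.78} [0.4515 0.0401 0.048 ] [0.4553 0.0497 0.    ]
{'centre': [347.2, 55.6], 'confidence': 0.97} [0.4509 0.0349 0.048 ] [0.4546 0.0434 0.    ]
{'centre': [316.4, 185.8], 'confidence': 0.63} [ 0.4274 -0.0639  0.048 ] [ 0.4266 -0.0743  0.    ]
```

View pics/w1.png

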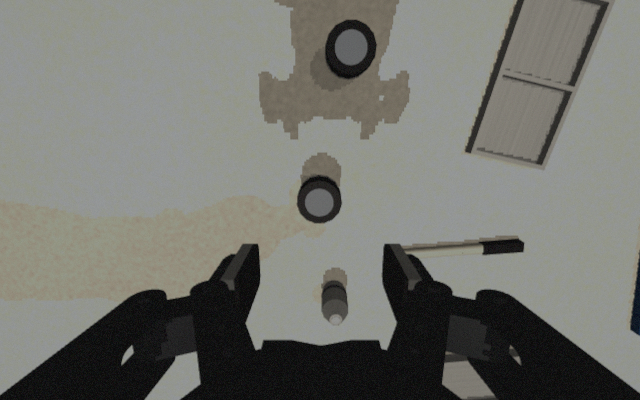

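Request:
arm_command(slide=[[0,-0.1,4.5],[0,-0.1,9],[0,-0.1,12],[0,-0.1,14.2],[0,-0.1,14.2]], spin=[0,0,0,0,0])

```text
clock: 3.02
eef_pos: [0.4286, -0.08, 0.0136]
tool_rot: [0.71, 0.704, -0.001, -0.001]
ft_force: [-0.2, -0.4, 0.7]
grip_width: 0.06
grasp_force: 0.0
```

Request:
arm_command(slide=[[0,0,0],[0,0,0],[0,0,0],[0,0,0],[0,0,0]], spin=[0,0,0,0,0], jaw=2.5)

```text
clock: 3.65
eef_pos: [0.4315, -0.0796, 0.0159]
tool_rot: [0.709, 0.705, 0.0, 0.002]
ft_force: [-1.6, -1.8, 6.3]
grip_width: 0.0364
grasp_force: 60.6
```

Request:
arm_command(slide=[[0,0,-1],[0,0,-3],[0,0,-5],[0,0,-7],[0,0,-7]], spin=[0,0,0,0,0])

```text
clock: 4.28
eef_pos: [0.4317, -0.0789, 0.0861]
tool_rot: [0.709, 0.705, 0.001, 0.002]
ft_force: [0.6, -0.6, -0.3]
grip_width: 0.0365
grasp_force: 60.0
```

```bash
python3 - <<'E'
from h import *
o=get_obs();print(go(.611,-.0118,.09,90),o["grip_width"],o["grasp_force"],o["ft_force"],o["tool_rot"])
c=shot("wrist"); save(c,"w2")
c=shot("scene");w=cloud(c); x,y=o["eef_pos"][:2]
p=w[(abs(w[...,0]-x)<.022)&(abs(w[...,1]-y)<.022)&(w[...,2]>.03)]; print(len(p),np.nanmin(p,0),np.nanmax(p,0))
i=c["pixels"][100:230,250:420]; cv2.imwrite("pics/s2.png",cv2.resize(i[...,::-1],None,fx=4,fy=4))
E
```

```text
(array([ 6.82, 17.89, -0.39]), np.float64(-0.3), array([ 0.4317, -0.0789,  0.0861]), np.float64(89.7)) 0.036463594462440296 60.04103226281586 [ 0.64391237 -0.60226191 -0.26646605] [0.70920341 0.70500065 0.0013191  0.00169347]
367 [ 0.40977096 -0.0929132   0.06771447] [ 0.45371499 -0.05696972  0.35193856]
```

View pics/s2.png

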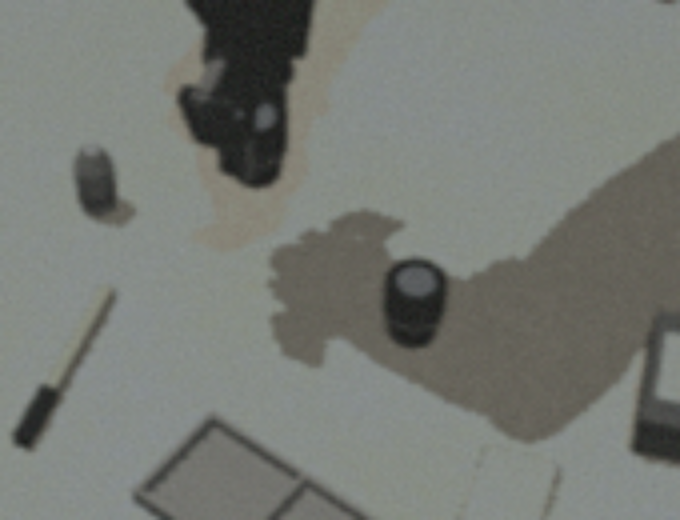

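Request:
arm_command(slide=[[1.3,3.6,0],[2.6,7.2,0],[4,10.8,0],[5.4,14.4,0],[6.6,17.9,0]], spin=[0,0,0,0,0])

```text
clock: 5.0
eef_pos: [0.6097, -0.0132, 0.0826]
tool_rot: [0.709, 0.705, -0.001, -0.001]
ft_force: [1.0, 0.3, -0.6]
grip_width: 0.0361
grasp_force: 60.2
```

Request:
arm_command(slide=[[0,0,1],[0,0,2.5],[0,0,3.5],[0,0,4.5],[0,0,4.5]], spin=[0,0,0,0,0])

```text
clock: 5.62
eef_pos: [0.6083, -0.0142, 0.0382]
tool_rot: [0.709, 0.705, -0.001, -0.001]
ft_force: [0.0, 0.2, -0.3]
grip_width: 0.0363
grasp_force: 60.3
```

```bash
python3 - <<'E'
from h import *
for i in range(3): print(go(.611,-.013,.020,90)); c=shot("side")
save(c,"d3"); i=c["pixels"][150:260,280:440]; cv2.imwrite("pics/s3.png",cv2.resize(i[...,::-1],None,fx=4,fy=4))
E
```

```text
(array([0.12, 0.26, 1.82]), np.float64(-0.4), array([ 0.6083, -0.0142,  0.0382]), np.float64(89.6))
(array([0.12, 0.19, 1.91]), np.float64(-0.4), array([ 0.6091, -0.0142,  0.0391]), np.float64(89.6))
(array([0.11, 0.14, 1.96]), np.float64(-0.4), array([ 0.6096, -0.0141,  0.0396]), np.float64(89.6))
```

View pics/s3.png

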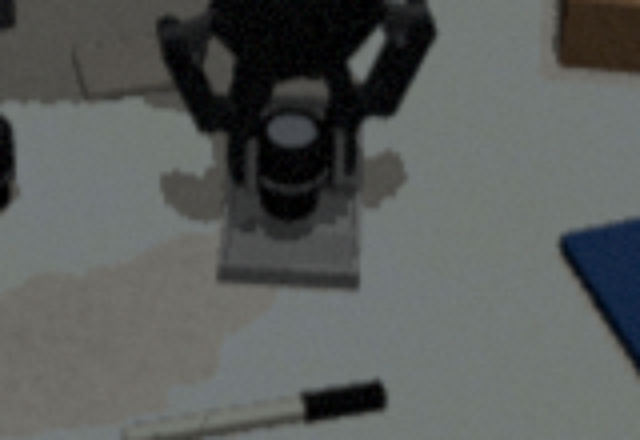

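Request:
arm_command(slide=[[0.1,0.1,0.6],[0.1,0.1,1.1],[0.1,0.1,1.5],[0.1,0.1,1.8],[0.1,0.1,1.8]], spin=[0,0,0,0,0])

```text
clock: 6.4
eef_pos: [0.6103, -0.013, 0.0209]
tool_rot: [0.709, 0.705, -0.0, -0.0]
ft_force: [0.6, -0.4, -1.7]
grip_width: 0.0362
grasp_force: 60.3
```

Request:
arm_command(slide=[[0,0,0.05],[0,0,0.1],[0,0,0.15],[0,0,0.2],[0,0,0.2]], spin=[0,0,0,0,0])

```text
clock: 7.02
eef_pos: [0.6107, -0.013, 0.0199]
tool_rot: [0.709, 0.705, 0.0, 0.0]
ft_force: [-3.4, 0.6, 4.0]
grip_width: 0.0366
grasp_force: 60.7
```

Request:
arm_command(slide=[[0,0,0],[0,0,0],[0,0,0],[0,0,0],[0,0,0]], spin=[0,0,0,0,0], jaw=5.6)

```text
clock: 7.65
eef_pos: [0.6106, -0.0129, 0.0192]
tool_rot: [0.709, 0.705, -0.0, -0.0]
ft_force: [0.9, -0.9, 0.1]
grip_width: 0.056
grasp_force: 0.0
```

Request:
arm_command(slide=[[0,0,-1],[0,0,-4],[0,0,-8],[0,0,-12],[0,0,-12]], spin=[0,0,0,0,0])

```text
clock: 8.28
eef_pos: [0.6137, -0.013, 0.1447]
tool_rot: [0.709, 0.705, 0.003, 0.003]
ft_force: [-0.2, -0.3, -0.2]
grip_width: 0.0563
grasp_force: 0.0
```

```bash
python3 - <<'E'
from h import *
print(go(.454,.0415,.13,90)); c=shot("wrist"); save(c,"w4")
w=cloud(c); p=w[(w[...,2]>.047)&(w[...,2]<.057)&(abs(w[...,0]-.611)<.04)&(abs(w[...,1]+.013)<.04)]
print(len(p), cv2.minAreaRect((p[:,:2]*1000).astype(np.float32)) if len(p) else 0)
E
```

```text
(array([  5.35, -16.  ,   1.47]), np.float64(-0.4), array([ 0.6137, -0.013 ,  0.1447]), np.float64(89.6))
1736 ((610.6810302734375, -10.86646842956543), (37.132171630859375, 37.146217346191406), 81.97938537597656)
```

View pics/w4.png

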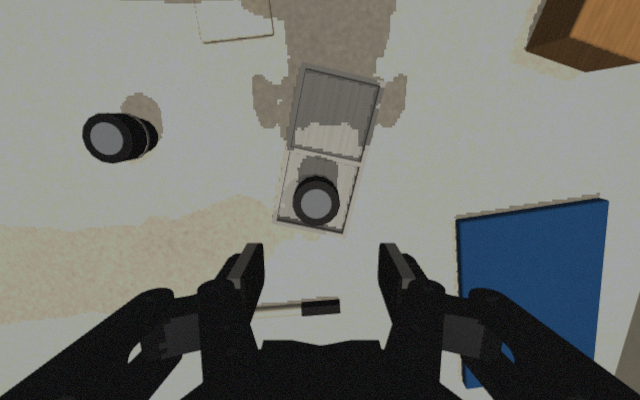

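Request:
arm_command(slide=[[1.4,-4,0],[2.7,-8,0],[4,-12,0],[5.4,-15.7,0],[5.4,-15.7,0]], spin=[0,0,0,0,0], jaw=6)

```text
clock: 8.95
eef_pos: [0.45, 0.0425, 0.1381]
tool_rot: [0.709, 0.706, -0.002, -0.002]
ft_force: [-0.7, 0.1, -0.9]
grip_width: 0.0601
grasp_force: 0.0
```

```bash
python3 - <<'E'
from h import *
for i in range(3): c=shot("wrist"); print(go(.454,.0415,.013,90))
w=cloud(c); p=w[(w[...,2]>.044)&(w[...,2]<.053)&(abs(w[...,0]-.454)<.06)&(abs(w[...,1]-.042)<.06)]
print(len(p), cv2.minAreaRect((p[:,:2]*1000).astype(np.float32)))
E
```

```text
(array([-0.08,  0.16, 12.57]), np.float64(-0.3), array([0.4524, 0.0423, 0.1387]), np.float64(89.7))
(array([-0.06,  0.02, 12.6 ]), np.float64(-0.3), array([0.4538, 0.0421, 0.139 ]), np.float64(89.7))
(array([-0.05, -0.05, 12.61]), np.float64(-0.4), array([0.4546, 0.042 , 0.1391]), np.float64(89.6))
1724 ((453.0522766113281, 40.20185852050781), (37.5035400390625, 37.08216094970703), 70.4482650756836)
```

Request:
arm_command(slide=[[0,-0.1,4],[0,-0.1,8],[-0.1,-0.1,10.5],[-0.1,-0.1,12.4],[-0.1,-0.1,12.4]], spin=[0,0,0,0,0])

```text
clock: 9.72
eef_pos: [0.4524, 0.0405, 0.0136]
tool_rot: [0.71, 0.705, -0.001, -0.001]
ft_force: [-0.9, 0.3, 0.1]
grip_width: 0.06
grasp_force: 0.0
```

Request:
arm_command(slide=[[0,0,0],[0,0,0],[0,0,0],[0,0,0],[0,0,0]], spin=[0,0,0,0,0], jaw=2.5)

```text
clock: 10.35
eef_pos: [0.454, 0.0411, 0.0161]
tool_rot: [0.709, 0.705, 0.001, 0.001]
ft_force: [-0.4, -0.3, 5.2]
grip_width: 0.0363
grasp_force: 60.4
```

Request:
arm_command(slide=[[0,0,-1],[0,0,-3],[0,0,-5],[0,0,-7],[0,0,-7]], spin=[0,0,0,0,0])

```text
clock: 10.98
eef_pos: [0.4538, 0.0412, 0.0866]
tool_rot: [0.709, 0.705, 0.001, 0.001]
ft_force: [0.7, -0.2, -0.4]
grip_width: 0.0368
grasp_force: 60.1
```

```bash
python3 - <<'E'
from h import *
for i in range(3): shot("side"); print(go(.627,.0565,.09,90))
E
```

```text
(array([ 1.64, 17.39, -0.44]), np.float64(-0.3), array([0.453 , 0.0411, 0.0856]), np.float64(89.7))
(array([ 1.65, 17.46, -0.51]), np.float64(-0.3), array([0.4524, 0.041 , 0.0849]), np.float64(89.7))
(array([ 1.66, 17.49, -0.55]), np.float64(-0.3), array([0.452 , 0.041 , 0.0845]), np.float64(89.7))
```

Request:
arm_command(slide=[[0.3,3.5,0],[0.6,7,0],[1,10.5,0],[1.3,14,0],[1.6,17.4,0]], spin=[0,0,0,0,0])

```text
clock: 11.75
eef_pos: [0.6271, 0.056, 0.0834]
tool_rot: [0.709, 0.705, -0.001, -0.001]
ft_force: [-0.3, 0.3, -1.8]
grip_width: 0.0367
grasp_force: 60.2
```

Request:
arm_command(slide=[[0,0,1],[0,0,2.5],[0,0,3.8],[0,0,4.8],[0,0,4.8]], spin=[0,0,0,0,0])

```text
clock: 12.38
eef_pos: [0.6257, 0.0559, 0.0361]
tool_rot: [0.709, 0.705, -0.001, -0.001]
ft_force: [-0.0, -0.4, -0.8]
grip_width: 0.0365
grasp_force: 60.3
```

```bash
python3 - <<'E'
from h import *
for i in range(2): shot("side"); print(go(.627,.0565,.0201,90))
E
```

```text
(array([0.06, 0.05, 1.69]), np.float64(-0.4), array([0.6265, 0.0559, 0.037 ]), np.float64(89.6))
(array([ 0.05, -0.01,  1.75]), np.float64(-0.4), array([0.6271, 0.056 , 0.0376]), np.float64(89.6))
```

Request:
arm_command(slide=[[0,0,0.6],[0,0,1.1],[0,0,1.5],[0,0,1.6],[0,0,1.7]], spin=[0,0,0,0,0])

```text
clock: 13.1
eef_pos: [0.6271, 0.056, 0.0202]
tool_rot: [0.709, 0.705, 0.0, 0.0]
ft_force: [0.3, 0.2, 0.9]
grip_width: 0.0363
grasp_force: 60.4
```

Request:
arm_command(slide=[[0,0,0.05],[0,0,0.05],[0,0,0.1],[0,0,0.1],[0,0,0.1]], spin=[0,0,0,0,0])

```text
clock: 13.72
eef_pos: [0.6271, 0.056, 0.0202]
tool_rot: [0.709, 0.705, 0.0, 0.0]
ft_force: [-2.3, -1.0, 5.0]
grip_width: 0.0364
grasp_force: 61.0
```

Request:
arm_command(slide=[[0,0,0],[0,0,0],[0,0,0],[0,0,0],[0,0,0]], spin=[0,0,0,0,0], jaw=5.6)

```text
clock: 14.35
eef_pos: [0.627, 0.056, 0.0192]
tool_rot: [0.709, 0.705, -0.0, -0.0]
ft_force: [0.1, 0.4, 0.7]
grip_width: 0.0559
grasp_force: 0.0
```

Request:
arm_command(slide=[[0,0,-1],[0,0,-4],[0,0,-8],[0,0,-12],[0,0,-12]], spin=[0,0,0,0,0])

```text
clock: 14.98
eef_pos: [0.6301, 0.0562, 0.1448]
tool_rot: [0.709, 0.705, 0.004, 0.003]
ft_force: [0.2, 0.8, -0.4]
grip_width: 0.0559
grasp_force: 0.0
```

```bash
python3 - <<'E'
from h import *
c=shot("wrist"); save(c,"w5")
w=cloud(c)
for x,y in [(.611,-.011),(.627,.056)]:
    p=w[(w[...,2]>.047)&(w[...,2]<.057)&(abs(w[...,0]-x)<.03)&(abs(w[...,1]-y)<.03)]
    print(len(p), cv2.minAreaRect((p[:,:2]*1000).astype(np.float32)) if len(p) else 0)
print(go(.4455,-.1885,.15,90)); 
E
```

```text
1465 ((610.6387329101562, -10.78026008605957), (36.935150146484375, 37.371307373046875), 0.27273812890052795)
1719 ((626.7395629882812, 55.37002944946289), (37.20068359375, 37.46096420288086), 88.85975646972656)
(array([-24.57, -18.16,  -0.77]), np.float64(-0.4), array([0.6286, 0.0561, 0.1423]), np.float64(89.6))
```

Request:
arm_command(slide=[[-4.8,-3.6,0],[-9.8,-7.2,0],[-14.7,-10.8,0],[-19.6,-14.5,0],[-24.5,-18.1,0]], spin=[-0.4,-0.4,-0.4,-0.4,-0.4])

```text
clock: 15.65
eef_pos: [0.4423, -0.1888, 0.1383]
tool_rot: [0.707, 0.708, -0.0, -0.001]
ft_force: [0.9, -0.9, -0.6]
grip_width: 0.0559
grasp_force: 0.0
```

```bash
python3 - <<'E'
from h import *
for i in range(4): c=shot("wrist"); print(go(.4455,-.1885,.009,90))
w=cloud(c); q=w[(abs(w[...,0]-.445)<.04)&(abs(w[...,1]+.188)<.04)]
for a,b in [(.049,.056),(.01,.038)]:
    p=q[(q[:,2]>a)&(q[:,2]<b)]; print(len(p), cv2.minAreaRect((p[:,:2]*1000).astype(np.float32)))
E
```

```text
(array([ 0.54,  0.81, 12.91]), np.float64(-0.4), array([ 0.4374, -0.1938,  0.1381]), np.float64(89.6))
(array([ 0.28,  0.56, 12.92]), np.float64(-0.4), array([ 0.4399, -0.1912,  0.1382]), np.float64(89.6))
(array([ 0.11,  0.36, 12.94]), np.float64(-0.3), array([ 0.4419, -0.1896,  0.1384]), np.float64(89.7))
(array([ 0.  ,  0.22, 12.96]), np.float64(-0.1), array([ 0.4433, -0.1885,  0.1386]), np.float64(89.9))
304 ((443.8086853027344, -188.61952209472656), (14.861307144165039, 14.904928207397461), 89.77079772949219)
187 ((443.3401184082031, -181.90318298339844), (25.751407623291016, 12.270365715026855), 6.084876537322998)
```

Request:
arm_command(slide=[[0,0,4],[0,0,8],[-0.1,0,11],[-0.1,0,12.8],[-0.1,0,12.8]], spin=[0,0,0,0,0])

```text
clock: 16.48
eef_pos: [0.4437, -0.1868, 0.0094]
tool_rot: [0.706, 0.708, -0.001, -0.002]
ft_force: [-0.5, -0.2, 0.4]
grip_width: 0.0557
grasp_force: 0.0
```

Request:
arm_command(slide=[[0,0,0],[0,0,0],[0,0,0],[0,0,0],[0,0,0]], spin=[0,0,0,0,0], jaw=1.5)

```text
clock: 17.1
eef_pos: [0.4457, -0.189, 0.0124]
tool_rot: [0.707, 0.707, 0.001, 0.001]
ft_force: [0.2, 3.2, 6.1]
grip_width: 0.0239
grasp_force: 59.5
```

Request:
arm_command(slide=[[0,0,-1],[0,0,-3.5],[0,0,-6],[0,0,-9],[0,0,-9]], spin=[0,0,0,0,0])

```text
clock: 17.73
eef_pos: [0.4462, -0.1899, 0.1037]
tool_rot: [0.707, 0.707, 0.001, 0.003]
ft_force: [0.1, 1.0, -1.8]
grip_width: 0.0241
grasp_force: 59.0
```

```bash
python3 - <<'E'
from h import *
for i in range(3): c=shot("side"); print(go(.6335,.262,.1,90))
i=c["pixels"][190:320,200:370]; cv2.imwrite("pics/s6.png",cv2.resize(i[...,::-1],None,fx=4,fy=4))
E
```

```text
(array([45.13, 18.87,  0.21]), np.float64(0.0), array([ 0.445 , -0.1894,  0.1021]), np.float64(90.0))
(array([45.08, 18.96,  0.1 ]), np.float64(0.0), array([ 0.4441, -0.1889,  0.101 ]), np.float64(90.0))
(array([4.506e+01, 1.902e+01, 4.000e-02]), np.float64(0.0), array([ 0.4436, -0.1887,  0.1004]), np.float64(90.0))
```

View pics/s6.png

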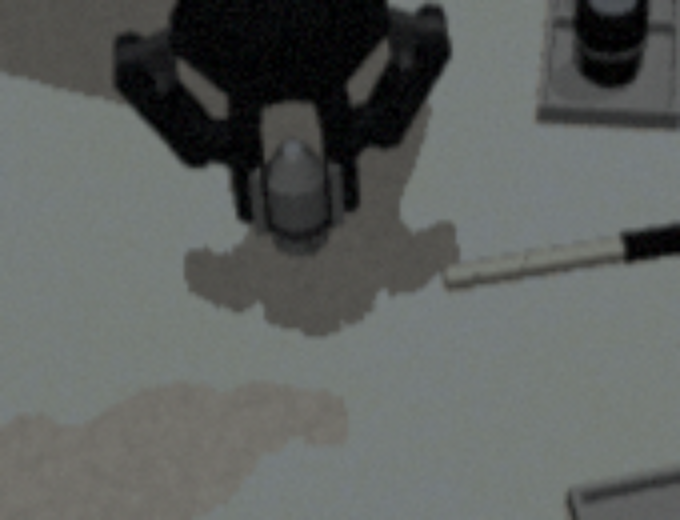

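Request:
arm_command(slide=[[4,1.7,0],[9,3.8,0],[14,5.9,0],[19,8,0],[24,10.1,0]], spin=[0,0,0,0,0])

```text
clock: 18.5
eef_pos: [0.5446, 0.0526, 0.0995]
tool_rot: [0.707, 0.707, -0.001, -0.001]
ft_force: [1.2, -0.5, -0.6]
grip_width: 0.0241
grasp_force: 59.0
```

Request:
arm_command(slide=[[5,2.1,0],[10,4.2,0],[15,6.4,0],[19,8.1,0],[21,8.9,0]], spin=[0,0,0,0,0])

```text
clock: 19.12
eef_pos: [0.6335, 0.2635, 0.0984]
tool_rot: [0.706, 0.708, -0.002, -0.001]
ft_force: [-0.4, -1.8, -1.1]
grip_width: 0.0239
grasp_force: 59.1
```

Request:
arm_command(slide=[[0,0,0.5],[0,0,2.5],[0,0,4.5],[0,0,6.5],[0,0,6.5]], spin=[0,0,0,0,0])

```text
clock: 19.75
eef_pos: [0.6313, 0.2588, 0.0327]
tool_rot: [0.707, 0.707, -0.004, -0.001]
ft_force: [-1.1, -0.4, -1.4]
grip_width: 0.0242
grasp_force: 59.1
```

```bash
python3 - <<'E'
from h import *
for i in range(3): c=shot("side"); print(go(.6335,.262,.0164,90))
c=shot("scene")
for n in (c,):
    w=cloud(n).reshape(-1,3); w=w[np.isfinite(w).all(1)]
    p=w[(abs(w[:,0]-.6335)<.062)&(abs(w[:,1]-.284)<.062)&(w[:,2]>.008)&(w[:,2]<.015)]; print(len(p),cv2.minEnclosingCircle((p[:,:2]*1000).astype(np.float32)))
E
```

```text
(array([0.25, 0.09, 1.8 ]), np.float64(-0.0), array([0.6326, 0.2595, 0.0344]), np.float64(90.0))
(array([ 0.18, -0.01,  1.94]), np.float64(-0.0), array([0.6336, 0.2602, 0.0358]), np.float64(90.0))
(array([ 0.13, -0.09,  2.03]), np.float64(0.0), array([0.6344, 0.2607, 0.0367]), np.float64(90.0))
275 ((633.7166748046875, 284.19073486328125), 54.06449890136719)
```

Request:
arm_command(slide=[[0,0,0.7],[0,0,1.3],[0,0,1.7],[0,0,1.9],[0,0,1.9]], spin=[0,0,0,0,0])

```text
clock: 20.58
eef_pos: [0.6341, 0.2613, 0.0171]
tool_rot: [0.707, 0.707, -0.0, -0.0]
ft_force: [-0.2, 0.2, -0.5]
grip_width: 0.0238
grasp_force: 59.2
```

Request:
arm_command(slide=[[0,0,0.05],[0,0,0.1],[0,0,0.15],[0,0,0.2],[0,0,0.2]], spin=[0,0,0,0,0])

```text
clock: 21.2
eef_pos: [0.6343, 0.2614, 0.0165]
tool_rot: [0.707, 0.707, 0.0, 0.0]
ft_force: [-2.0, -1.9, 5.1]
grip_width: 0.0241
grasp_force: 59.8
```

Request:
arm_command(slide=[[0,0,0],[0,0,0],[0,0,0],[0,0,0],[0,0,0]], spin=[0,0,0,0,0], jaw=4.4)

```text
clock: 21.82
eef_pos: [0.6342, 0.2612, 0.0152]
tool_rot: [0.707, 0.707, -0.0, -0.0]
ft_force: [0.8, 0.4, -0.7]
grip_width: 0.044
grasp_force: 0.0
```

Request:
arm_command(slide=[[0,0,-1],[0,0,-4],[0,0,-8],[0,0,-12],[0,0,-12]], spin=[0,0,0,0,0])

```text
clock: 22.45
eef_pos: [0.6371, 0.2624, 0.1414]
tool_rot: [0.707, 0.707, 0.005, 0.002]
ft_force: [0.1, -0.5, 0.9]
grip_width: 0.0443
grasp_force: 0.0
```

```bash
python3 - <<'E'
from h import *
for i in range(2): c=shot("wrist"); print(go(.4475,.316,.13,90))
w=cloud(c); q=w[(abs(w[...,0]-.634)<.04)&(abs(w[...,1]-.262)<.04)]
p=q[(q[:,2]>.052)&(q[:,2]<.06)]; print(len(p), cv2.minAreaRect((p[:,:2]*1000).astype(np.float32)))
E
```

```text
(array([  5.43, -18.81,   0.86]), np.float64(0.0), array([0.6356, 0.2619, 0.1386]), np.float64(90.0))
(array([  5.48, -18.69,   0.64]), np.float64(0.0), array([0.6345, 0.2614, 0.1364]), np.float64(90.0))
341 ((634.1255493164062, 261.0560607910156), (16.30813217163086, 16.217254638671875), 53.24128341674805)
```

Objective A stands at (.634, .261). On to objective B.

Request:
arm_command(slide=[[1.2,-4,0],[2.5,-8.5,0],[4,-13,0],[5.2,-17,0],[5.5,-18.6,0]], spin=[0,0,0,0,0], jaw=5.6)

```text
clock: 23.18
eef_pos: [0.445, 0.3159, 0.1339]
tool_rot: [0.706, 0.708, -0.002, -0.0]
ft_force: [-0.9, -0.4, -0.3]
grip_width: 0.056
grasp_force: 0.0
```

```bash
python3 - <<'E'
from h import *
for i in range(4): c=shot("wrist"); print(go(.447,.316,.0095,90))
w=cloud(c); q=w[(abs(w[...,0]-.447)<.04)&(abs(w[...,1]-.316)<.04)]
for a,b in [(.049,.056),(.01,.038)]:
    p=q[(q[:,2]>a)&(q[:,2]<b)]; print(len(p), cv2.minAreaRect((p[:,:2]*1000).astype(np.float32)))
q=w[(abs(w[...,0]-.44)<.055)&(abs(w[...,1]-.203)<.05)]
p=q[(q[:,2]>.032)&(q[:,2]<.041)]; print("box",len(p), cv2.minAreaRect((p[:,:2]*1000).astype(np.float32)))
E
```

```text
(array([-0.  ,  0.27, 12.47]), np.float64(0.2), array([0.4443, 0.316 , 0.1342]), np.float64(90.2))
(array([1.00e-02, 7.00e-02, 1.25e+01]), np.float64(0.2), array([0.4463, 0.3159, 0.1345]), np.float64(90.2))
(array([ 1.000e-02, -9.000e-02,  1.253e+01]), np.float64(0.1), array([0.4479, 0.3159, 0.1348]), np.float64(90.1))
(array([ 1.000e-02, -1.800e-01,  1.255e+01]), np.float64(0.0), array([0.4488, 0.3159, 0.135 ]), np.float64(90.0))
307 ((445.0427551269531, 317.482421875), (15.229658126831055, 15.040769577026367), 64.37984466552734)
193 ((445.1001892089844, 324.98919677734375), (25.397666931152344, 11.127774238586426), 0.19641806185245514)
box 3000 ((438.7428283691406, 201.6387481689453), (83.77154541015625, 35.27627944946289), 11.003026008605957)
```

Request:
arm_command(slide=[[0,-0.2,4],[0,-0.2,8],[0.1,-0.2,10.8],[0.1,-0.2,12.4],[0.1,-0.2,12.4]], spin=[0,0,0,0,0])

```text
clock: 24.0
eef_pos: [0.4463, 0.3163, 0.0101]
tool_rot: [0.707, 0.707, -0.001, -0.0]
ft_force: [-0.2, -0.6, 0.1]
grip_width: 0.0561
grasp_force: 0.0
```

Request:
arm_command(slide=[[0,0,0],[0,0,0],[0,0,0],[0,0,0],[0,0,0]], spin=[0,0,0,0,0], jaw=1.5)

```text
clock: 24.62
eef_pos: [0.4473, 0.3179, 0.0129]
tool_rot: [0.707, 0.707, 0.002, 0.0]
ft_force: [-0.4, 0.5, 7.2]
grip_width: 0.0243
grasp_force: 59.5
```

Request:
arm_command(slide=[[0,0,-1],[0,0,-3.5],[0,0,-6],[0,0,-9],[0,0,-9]], spin=[0,0,0,0,0])

```text
clock: 25.25
eef_pos: [0.4476, 0.3182, 0.104]
tool_rot: [0.707, 0.707, 0.003, 0.0]
ft_force: [0.2, 0.0, -0.8]
grip_width: 0.0245
grasp_force: 59.0
```

```bash
python3 - <<'E'
from h import *
for i in range(3): c=shot("side"); print(go(.634,.307,.1,90))
E
```

```text
(array([-1.07, 18.74,  0.22]), np.float64(0.0), array([0.4466, 0.3175, 0.1022]), np.float64(90.0))
(array([-1.01, 18.82,  0.11]), np.float64(0.0), array([0.4458, 0.3169, 0.1011]), np.float64(90.0))
(array([-0.97, 18.87,  0.03]), np.float64(0.1), array([0.4453, 0.3166, 0.1003]), np.float64(90.1))
```

Request:
arm_command(slide=[[-0.2,4,0],[-0.5,8.5,0],[-0.7,13,0],[-1,17,0],[-1,18.8,0]], spin=[0,0,0,0,0])

```text
clock: 26.02
eef_pos: [0.6351, 0.306, 0.0983]
tool_rot: [0.707, 0.707, -0.002, -0.0]
ft_force: [-0.1, 0.8, -1.1]
grip_width: 0.0242
grasp_force: 59.2
```

Request:
arm_command(slide=[[0,0,0],[0,0,1],[0,0,2.3],[0,0,2.5],[0,0,2.5]], spin=[0,0,0,0,0])

```text
clock: 26.65
eef_pos: [0.6335, 0.3073, 0.076]
tool_rot: [0.707, 0.708, -0.0, -0.0]
ft_force: [-0.4, -0.7, -0.8]
grip_width: 0.0239
grasp_force: 59.2
```

```bash
python3 - <<'E'
from h import *
for i in range(3): c=shot("side"); print(go(.634,.307,.0169,90))
E
```

```text
(array([-0.04,  0.01,  5.96]), np.float64(0.1), array([0.6339, 0.3074, 0.0765]), np.float64(90.1))
(array([-0.05, -0.02,  6.  ]), np.float64(0.1), array([0.6342, 0.3075, 0.0769]), np.float64(90.1))
(array([-0.05, -0.04,  6.01]), np.float64(0.1), array([0.6344, 0.3075, 0.077 ]), np.float64(90.1))
```

Request:
arm_command(slide=[[0,0,1.2],[0,0,2.4],[0,0,3.6],[0,0,4.6],[0,0,5.2]], spin=[0,0,0,0,0])

```text
clock: 27.42
eef_pos: [0.6336, 0.307, 0.023]
tool_rot: [0.707, 0.707, -0.001, -0.0]
ft_force: [0.7, 0.4, -1.6]
grip_width: 0.0242
grasp_force: 59.2
```

Request:
arm_command(slide=[[0,0,0.3],[0,0,0.5],[0,0,0.6],[0,0,0.7],[0,0,0.7]], spin=[0,0,0,0,0])

```text
clock: 28.05
eef_pos: [0.6342, 0.3072, 0.0175]
tool_rot: [0.707, 0.707, 0.0, 0.0]
ft_force: [-1.1, 0.2, -2.3]
grip_width: 0.0243
grasp_force: 59.2
```

Request:
arm_command(slide=[[0,0,0.05],[0,0,0.1],[0,0,0.15],[0,0,0.2],[0,0,0.2]], spin=[0,0,0,0,0])

```text
clock: 28.68
eef_pos: [0.6343, 0.3073, 0.0169]
tool_rot: [0.707, 0.707, 0.0, 0.0]
ft_force: [-3.5, -1.0, 6.3]
grip_width: 0.0237
grasp_force: 60.1
```

Request:
arm_command(slide=[[0,0,0],[0,0,0],[0,0,0],[0,0,0],[0,0,0]], spin=[0,0,0,0,0], jaw=4.4)

```text
clock: 29.3
eef_pos: [0.6341, 0.3072, 0.0151]
tool_rot: [0.707, 0.707, -0.0, -0.0]
ft_force: [-0.1, 0.3, -0.4]
grip_width: 0.0439
grasp_force: 0.0
```

Request:
arm_command(slide=[[0,0,-1],[0,0,-4],[0,0,-8],[0,0,-12],[0,0,-12]], spin=[0,0,0,0,0])

```text
clock: 29.92
eef_pos: [0.6369, 0.3086, 0.1416]
tool_rot: [0.707, 0.707, 0.005, 0.002]
ft_force: [-0.3, -0.7, -0.7]
grip_width: 0.0438
grasp_force: 0.0
```

```bash
python3 - <<'E'
from h import *
for i in range(2): c=shot("wrist"); print(go(.4395,.2025,.13,11))
save(c,"w7");w=cloud(c); q=w[(abs(w[...,0]-.634)<.05)&(abs(w[...,1]-.284)<.05)]
for s in (0,1):
    p=q[(q[:,2]>.052)&(q[:,2]<.06)&((q[:,1]>.284)==s)]; print(len(p), cv2.minAreaRect((p[:,:2]*1000).astype(np.float32)))
E
```

```text
(array([-10.53, -19.62,   0.87]), np.float64(79.0), array([0.6356, 0.308 , 0.1387]), np.float64(90.0))
(array([-10.48, -19.5 ,   0.64]), np.float64(79.0), array([0.6344, 0.3074, 0.1364]), np.float64(90.0))
294 ((634.326171875, 261.3356628417969), (15.467188835144043, 16.11114501953125), 61.589595794677734)
338 ((634.2335815429688, 307.6268310546875), (15.697196960449219, 16.29167938232422), 87.3240966796875)
```

View pics/w7.png

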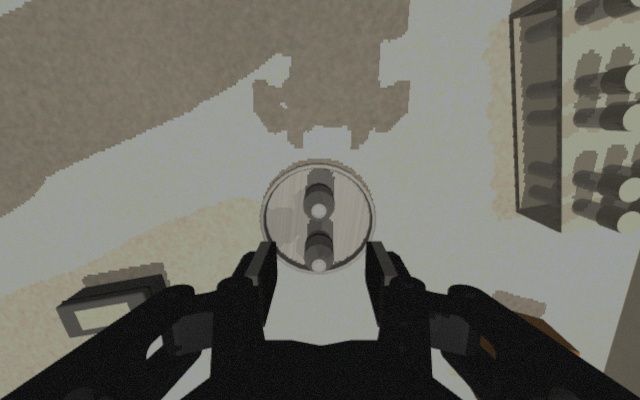

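Both objectives stand in the dish (tips at (319,210) and (319,266)), 46 mm apart. Now the slide box.

Request:
arm_command(slide=[[-2.1,-3.9,0],[-4.2,-7.8,0],[-6.3,-11.7,0],[-8.4,-15.6,0],[-10.5,-19.4,0]], spin=[10,20,30,40,50], jaw=6)

```text
clock: 30.65
eef_pos: [0.4376, 0.2008, 0.1338]
tool_rot: [0.941, 0.34, -0.002, 0.0]
ft_force: [-0.2, -0.7, 0.6]
grip_width: 0.0602
grasp_force: 0.0
```

Request:
arm_command(slide=[[0,0,0],[0,0,0],[0,0,0],[0,0,0],[0,0,0]], spin=[10,20,29,29,29])

```text
clock: 31.28
eef_pos: [0.4558, 0.1434, 0.1344]
tool_rot: [0.99, 0.137, -0.005, -0.024]
ft_force: [-0.2, -0.5, -0.3]
grip_width: 0.0602
grasp_force: 0.0
```

```bash
python3 - <<'E'
from h import *
c=shot("wrist"); print(go(.4395,.2025,.0115,11)); save(c,"w8")
w=cloud(c)
q=w[(abs(w[...,0]-.44)<.055)&(abs(w[...,1]-.203)<.05)]
p=q[(q[:,2]>.033)&(q[:,2]<.041)]; print("box",len(p), cv2.minAreaRect((p[:,:2]*1000).astype(np.float32)))
E
```

```text
(array([ 0.02, -6.08, 12.31]), np.float64(4.8), array([0.4559, 0.1439, 0.1346]), np.float64(15.8))
box 3932 ((438.5857849121094, 201.76589965820312), (84.43870544433594, 34.71037673950195), 10.700617790222168)
```

```bash
python3 - <<'E'
from h import *
for i in range(4): shot("side"); o=get_obs(); print(o["joint_pos"].round(3),o["joint_vel"].round(3),o["eef_pos"].round(4),o["tool_rot"].round(3))
E
```

```text
[ 0.275  0.267 -0.223  1.084  0.049  3.141] [ 0.01  -0.003  0.007 -0.    -0.002  0.   ] [0.456  0.1442 0.1348] [ 0.99   0.138 -0.005 -0.024]
[ 0.276  0.267 -0.223  1.084  0.049  3.141] [ 0.004 -0.     0.006  0.001 -0.002 -0.001] [0.4561 0.1444 0.1349] [ 0.99   0.138 -0.005 -0.024]
[ 0.276  0.267 -0.223  1.084  0.049  3.141] [-0.    -0.002  0.002 -0.    -0.002  0.002] [0.4562 0.1444 0.1351] [ 0.99   0.138 -0.005 -0.024]
[ 0.276  0.267 -0.222  1.084  0.049  3.141] [-0.003 -0.002  0.002  0.001 -0.001  0.   ] [0.4563 0.1444 0.1352] [ 0.99   0.138 -0.005 -0.024]
```

Request:
arm_command(slide=[[0,0,0],[0,0,0],[0,0,0],[0,0,0],[0,0,0]], spin=[-10,-20,-30,-40,-50])

```text
clock: 32.15
eef_pos: [0.4564, 0.1443, 0.1353]
tool_rot: [0.838, 0.546, 0.006, -0.024]
ft_force: [0.4, -0.9, -0.0]
grip_width: 0.0602
grasp_force: 0.0
```

```bash
python3 - <<'E'
from h import *
for i in range(3): shot("side"); print(go(.4395,.2025,.13,191))
o=get_obs(); print(o["joint_pos"].round(3),o["tool_rot"].round(3))
E
```

```text
(array([ 4.66, -3.89,  0.53]), np.float64(-124.7), array([0.4564, 0.1443, 0.1353]), np.float64(66.3))
(array([ 4.62, -3.93,  0.53]), np.float64(-125.2), array([0.4564, 0.1442, 0.1353]), np.float64(65.8))
(array([ 4.62, -3.95,  0.53]), np.float64(-125.4), array([0.4564, 0.1441, 0.1353]), np.float64(65.6))
[ 0.275  0.267 -0.222  1.084  0.049  2.271] [ 0.84   0.542  0.006 -0.024]
```

```bash
python3 - <<'E'
from h import *
from scipy.spatial.transform import Rotation as R
r=R.from_quat(get_obs()["tool_rot"]); print(r.as_matrix().round(4))
T=np.array([.4395,.2025,.13]); o=get_obs()["eef_pos"]
M=r.as_matrix(); print("slide",(M.T@(T-o)*100).round(2))
for s in range(-128,-120): 
    m=(r*R.from_euler("z",s,degrees=True)).as_matrix(); print(s,np.degrees(np.arctan2(m[1,0],m[0,0])).round(1),"x,y axis z-comp deg",np.degrees(np.arcsin(m[2,:2])).round(2))
E
```

```text
[[ 0.4127  0.9107 -0.0152]
 [ 0.9102 -0.4116  0.0464]
 [ 0.036  -0.033  -0.9988]]
slide [ 4.6  -3.93  0.83]
-128 -166.4 x,y axis z-comp deg [0.22 2.79]
-127 -167.4 x,y axis z-comp deg [0.27 2.79]
-126 -168.3 x,y axis z-comp deg [0.32 2.78]
-125 -169.3 x,y axis z-comp deg [0.37 2.78]
-124 -170.3 x,y axis z-comp deg [0.41 2.77]
-123 -171.3 x,y axis z-comp deg [0.46 2.76]
-122 -172.3 x,y axis z-comp deg [0.51 2.75]
-121 -173.3 x,y axis z-comp deg [0.56 2.74]
```

Request:
arm_command(slide=[[0,0,0],[0,0,0],[0,0,0],[0,0,0],[0,0,0]], spin=[-10,-20,-30,-40,-50])

```text
clock: 32.92
eef_pos: [0.4565, 0.1439, 0.1353]
tool_rot: [0.53, 0.847, 0.016, -0.019]
ft_force: [0.4, 0.3, -0.2]
grip_width: 0.0601
grasp_force: 0.0
```

Request:
arm_command(slide=[[0,0,0],[0,0,0],[0,0,0],[0,0,0],[0,0,0]], spin=[-10,-20,-30,-40,-50])

```text
clock: 33.55
eef_pos: [0.4565, 0.1439, 0.1353]
tool_rot: [0.122, 0.992, 0.022, -0.01]
ft_force: [0.9, -1.2, -0.3]
grip_width: 0.0603
grasp_force: 0.0
```

Request:
arm_command(slide=[[0,0,0],[0,0,0],[0,0,0],[0,0,0],[0,0,0]], spin=[-10,-20,-30,-40,-50])

```text
clock: 34.17
eef_pos: [0.4565, 0.1439, 0.1353]
tool_rot: [-0.308, 0.951, 0.024, -0.0]
ft_force: [-0.8, -0.4, 0.4]
grip_width: 0.0598
grasp_force: 0.0
```

Request:
arm_command(slide=[[0,0,0],[0,0,0],[0,0,0],[0,0,0],[0,0,0]], spin=[-10,-20,-30,-40,-50])

```text
clock: 34.8
eef_pos: [0.4565, 0.1439, 0.1353]
tool_rot: [-0.681, 0.732, 0.022, 0.01]
ft_force: [0.4, 0.3, 0.4]
grip_width: 0.06
grasp_force: 0.0
```

Request:
arm_command(slide=[[0,0,0],[0,0,0],[0,0,0],[0,0,0],[0,0,0]], spin=[-10,-20,-30,-40,-50])

```text
clock: 35.42
eef_pos: [0.4565, 0.1439, 0.1353]
tool_rot: [0.927, -0.375, -0.016, -0.019]
ft_force: [-0.0, -1.2, -0.7]
grip_width: 0.0598
grasp_force: 0.0
```

Request:
arm_command(slide=[[0,0,0],[0,0,0],[0,0,0],[0,0,0],[0,0,0]], spin=[-10,-20,-30,-40,-44.5])

```text
clock: 36.05
eef_pos: [0.4565, 0.1439, 0.1353]
tool_rot: [1.0, 0.002, -0.008, -0.023]
ft_force: [0.0, 0.8, -0.3]
grip_width: 0.0599
grasp_force: 0.0
```

Request:
arm_command(slide=[[0,0,0],[0,0,0],[0,0,0],[0,0,0],[0,0,0]], spin=[-10,-20,-29,-29,-29])

```text
clock: 36.67
eef_pos: [0.4314, 0.1985, 0.1354]
tool_rot: [0.977, 0.213, 0.004, -0.001]
ft_force: [0.5, 0.8, -0.7]
grip_width: 0.06
grasp_force: 0.0
```

```bash
python3 - <<'E'
from h import *
from scipy.spatial.transform import Rotation as R
shot("side"); shot("side"); o=get_obs(); print(o["clock"],o["joint_pos"].round(3),o["eef_pos"].round(4),o["tool_rot"].round(4)); print(R.from_quat(o["tool_rot"]).as_matrix().round(4))
E
```

```text
36.775 [ 0.43   0.253 -0.24   1.07   0.    -3.14 ] [0.4318 0.1978 0.1353] [ 9.772e-01  2.123e-01  3.700e-03 -8.000e-04]
[[ 9.099e-01  4.148e-01  6.900e-03]
 [ 4.148e-01 -9.099e-01  3.200e-03]
 [ 7.600e-03 -1.000e-04 -1.000e+00]]
```

Request:
arm_command(slide=[[0,0,0],[0,0,0],[0,0,0],[0,0,0],[0,0,0]], spin=[10,20,30,40,50])

```text
clock: 37.4
eef_pos: [0.432, 0.1973, 0.1353]
tool_rot: [0.975, -0.224, 0.003, -0.002]
ft_force: [0.1, 0.4, 0.2]
grip_width: 0.06
grasp_force: 0.0
```

Request:
arm_command(slide=[[0,0,0],[0,0,0],[0,0,0],[0,0,0],[0,0,0]], spin=[10,20,30,40,50])

```text
clock: 38.02
eef_pos: [0.432, 0.1973, 0.1353]
tool_rot: [0.789, -0.615, 0.002, -0.003]
ft_force: [0.1, -0.2, -0.3]
grip_width: 0.0599
grasp_force: 0.0
```

Request:
arm_command(slide=[[0,0,0],[0,0,0],[0,0,0],[0,0,0],[0,0,0]], spin=[10,20,30,40,50])

```text
clock: 38.65
eef_pos: [0.432, 0.1974, 0.1353]
tool_rot: [-0.455, 0.891, -0.0, 0.004]
ft_force: [0.4, -0.4, -0.3]
grip_width: 0.0604
grasp_force: 0.0
```

Request:
arm_command(slide=[[0,0,0],[0,0,0],[0,0,0],[0,0,0],[0,0,0]], spin=[10,20,30,40,43.5])

```text
clock: 39.28
eef_pos: [0.432, 0.1973, 0.1353]
tool_rot: [-0.094, 0.996, 0.001, 0.004]
ft_force: [0.2, 0.9, 0.0]
grip_width: 0.0603
grasp_force: 0.0
```

```bash
python3 - <<'E'
from h import *
for i in range(2): c=shot("wrist"); print(go(.4393,.2022,.0115,190.8))
save(c,"w9"); print(get_obs()["tool_rot"].round(4))
w=cloud(c); q=w[(abs(w[...,0]-.44)<.055)&(abs(w[...,1]-.203)<.05)]
p=q[(q[:,2]>.033)&(q[:,2]<.041)]; print("box",len(p), cv2.minAreaRect((p[:,:2]*1000).astype(np.float32)))
E
```

```text
(array([-0.81,  0.34, 12.38]), np.float64(-0.0), array([0.432 , 0.1974, 0.1353]), np.float64(190.8))
(array([-0.81,  0.33, 12.38]), np.float64(0.2), array([0.4319, 0.1975, 0.1353]), np.float64(191.0))
[-0.0957  0.9954  0.0013  0.0035]
box 4016 ((439.2955322265625, 201.3892364501953), (84.03961944580078, 34.05181884765625), 10.412013053894043)
```

View pics/w9.png

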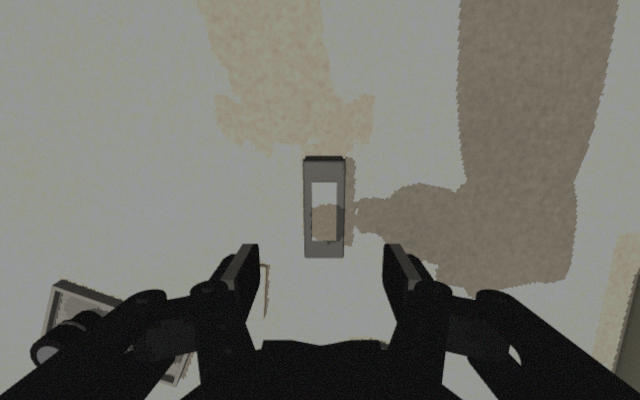

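Request:
arm_command(slide=[[-0.8,0.3,3],[-0.8,0.3,7],[-0.8,0.3,10.5],[-0.8,0.3,12.4],[-0.8,0.3,12.4]], spin=[0,0,0,0,0])

```text
clock: 40.0
eef_pos: [0.4384, 0.2021, 0.0099]
tool_rot: [-0.097, 0.995, 0.001, 0.002]
ft_force: [-0.3, -0.1, -0.1]
grip_width: 0.0601
grasp_force: 0.0
```

Request:
arm_command(slide=[[0,0,0],[0,0,0],[0,0,0],[0,0,0],[0,0,0]], spin=[0,0,0,0,0], jaw=2.2)

```text
clock: 40.62
eef_pos: [0.4408, 0.2037, 0.0128]
tool_rot: [-0.097, 0.995, 0.002, 0.005]
ft_force: [-0.2, -0.6, 7.5]
grip_width: 0.0333
grasp_force: 60.6
```

Request:
arm_command(slide=[[0,0,-1],[0,0,-3.5],[0,0,-6],[0,0,-9],[0,0,-9]], spin=[0,0,0,0,0])

```text
clock: 41.25
eef_pos: [0.4406, 0.2039, 0.1038]
tool_rot: [-0.097, 0.995, 0.002, 0.006]
ft_force: [1.2, -0.4, -1.1]
grip_width: 0.0329
grasp_force: 59.7
```

```bash
python3 - <<'E'
from h import *
for i in range(3): c=shot("side"); print(go(.6075,-.302,.1,185.7))
w=cloud(c); o=get_obs()["eef_pos"]; i=c["pixels"][80:210,190:360]; cv2.imwrite("pics/s10.png",cv2.resize(i[...,::-1],None,fx=4,fy=4))
E
```

```text
(array([ -6.72, -52.82,   0.23]), np.float64(5.4), array([0.4395, 0.2033, 0.1023]), np.float64(191.1))
(array([ -6.82, -52.8 ,   0.12]), np.float64(5.4), array([0.4386, 0.2029, 0.1012]), np.float64(191.1))
(array([-6.880e+00, -5.278e+01,  5.000e-02]), np.float64(5.4), array([0.4381, 0.2026, 0.1005]), np.float64(191.1))
```

View pics/s10.png

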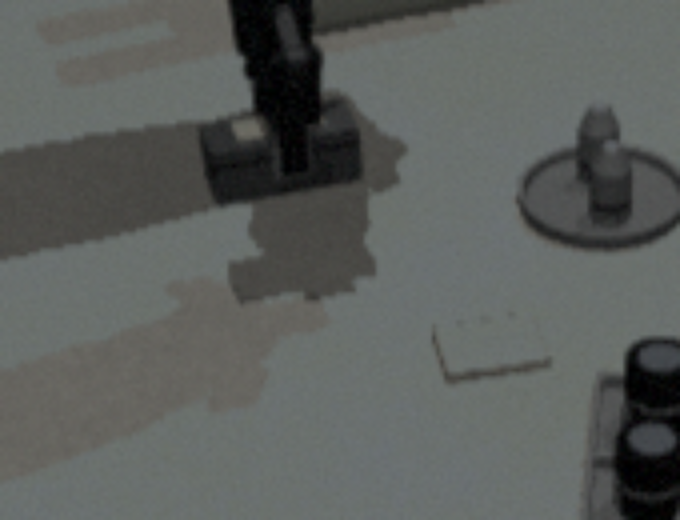

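Request:
arm_command(slide=[[-0.5,-4,0],[-1.2,-9.5,0],[-1.9,-15,0],[-2.6,-20.5,0],[-3.4,-26,0]], spin=[1,2,3,4,5])

```text
clock: 42.02
eef_pos: [0.5217, -0.0471, 0.0995]
tool_rot: [-0.053, 0.999, 0.002, 0.002]
ft_force: [0.4, 0.9, -0.7]
grip_width: 0.0329
grasp_force: 59.9
```

```bash
python3 - <<'E'
from h import *
print(go(.6075,-.302,.1,185.7))
E
```

```text
(array([ -5.83, -26.26,  -0.05]), np.float64(0.4), array([ 0.5217, -0.0471,  0.0995]), np.float64(186.1))
```

Request:
arm_command(slide=[[-1.2,-5.6,0],[-2.4,-11.2,0],[-3.7,-16.8,0],[-4.9,-22,0],[-5.8,-26.2,0]], spin=[0.4,0.4,0.4,0.4,0.4])

```text
clock: 42.65
eef_pos: [0.6074, -0.3016, 0.0983]
tool_rot: [-0.049, 0.999, 0.002, 0.002]
ft_force: [-0.0, 0.5, -2.4]
grip_width: 0.0329
grasp_force: 59.9
```

Request:
arm_command(slide=[[0,0,0],[0,0,1],[0,0,2.5],[0,0,4],[0,0,4]], spin=[0,0,0,0,0])

```text
clock: 43.28
eef_pos: [0.6069, -0.2981, 0.0583]
tool_rot: [-0.051, 0.999, 0.003, 0.001]
ft_force: [0.8, -0.6, -0.3]
grip_width: 0.0327
grasp_force: 60.0
```

```bash
python3 - <<'E'
from h import *
for i in range(3): c=shot("side"); print(go(.6075,-.302,.0168,185.7))
i=c["pixels"][250:380,300:470]; cv2.imwrite("pics/s11.png",cv2.resize(i[...,::-1],None,fx=4,fy=4)); print(get_obs()["tool_rot"].round(4))
w=cloud(c); q=w[(abs(w[...,0]-.6075)<.06)&(abs(w[...,1]+.302)<.045)&(w[...,2]>.07)&(w[...,2]<.105)]
print(len(q),cv2.minAreaRect((q[:,:2]*1000).astype(np.float32)))
E
```

```text
(array([ 0.05, -0.33,  4.28]), np.float64(0.1), array([ 0.6077, -0.2987,  0.0596]), np.float64(185.8))
(array([ 0.11, -0.27,  4.38]), np.float64(0.1), array([ 0.6083, -0.2992,  0.0606]), np.float64(185.8))
(array([ 0.15, -0.23,  4.44]), np.float64(0.1), array([ 0.6088, -0.2995,  0.0612]), np.float64(185.8))
[-0.0502  0.9987  0.0014  0.0038]
802 ((606.6697387695312, -301.39910888671875), (84.47700500488281, 55.38432693481445), 3.578611135482788)
```

View pics/s11.png

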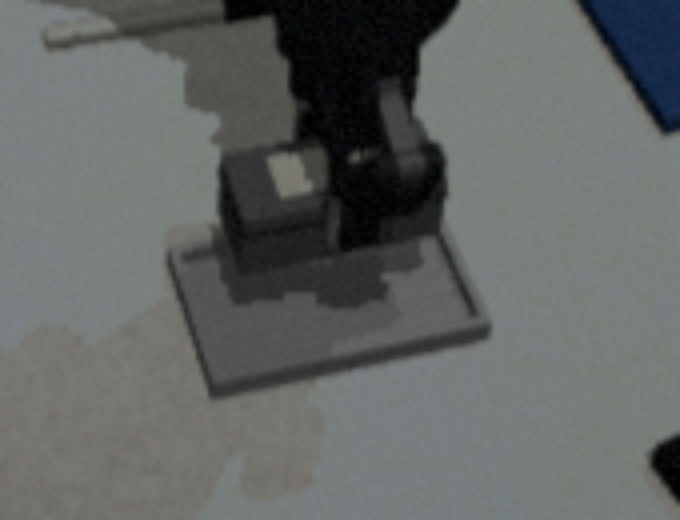

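Request:
arm_command(slide=[[0.1,-0.2,1],[0.1,-0.2,2],[0.1,-0.2,3],[0.1,-0.2,3.6],[0.1,-0.2,3.8]], spin=[0,0,0,0,0])

```text
clock: 44.05
eef_pos: [0.6074, -0.3015, 0.0219]
tool_rot: [-0.05, 0.999, 0.002, 0.003]
ft_force: [0.2, 0.9, -1.5]
grip_width: 0.0326
grasp_force: 60.0
```

Request:
arm_command(slide=[[0,0,0.2],[0,0,0.4],[0,0,0.5],[0,0,0.6],[0,0,0.6]], spin=[0,0,0,0,0])

```text
clock: 44.68
eef_pos: [0.608, -0.3018, 0.017]
tool_rot: [-0.05, 0.999, 0.001, 0.004]
ft_force: [0.3, -0.3, -0.3]
grip_width: 0.0329
grasp_force: 60.2
```

Request:
arm_command(slide=[[0,0,0.05],[0,0,0.1],[0,0,0.15],[0,0,0.2],[0,0,0.2]], spin=[0,0,0,0,0])

```text
clock: 45.3
eef_pos: [0.608, -0.3017, 0.0168]
tool_rot: [-0.05, 0.999, 0.001, 0.004]
ft_force: [-4.9, 1.6, 9.8]
grip_width: 0.0327
grasp_force: 61.4
```

Request:
arm_command(slide=[[0,0,0],[0,0,0],[0,0,0],[0,0,0],[0,0,0]], spin=[0,0,0,0,0], jaw=5)

```text
clock: 45.92
eef_pos: [0.6079, -0.3016, 0.0146]
tool_rot: [-0.05, 0.999, 0.002, 0.003]
ft_force: [0.5, 0.4, -0.4]
grip_width: 0.05
grasp_force: 0.0
```

Request:
arm_command(slide=[[0,0,-1],[0,0,-4],[0,0,-8],[0,0,-12],[0,0,-14]], spin=[0,0,0,0,0])

```text
clock: 46.55
eef_pos: [0.6083, -0.3028, 0.1592]
tool_rot: [-0.05, 0.999, 0.0, 0.006]
ft_force: [0.7, -0.1, -0.2]
grip_width: 0.0501
grasp_force: 0.0
```

Request:
arm_command(slide=[[0,0,-4],[0,0,-6],[0,0,-6],[0,0,-6],[0,0,-6]], spin=[0,0,0,0,0])

```text
clock: 47.18
eef_pos: [0.6058, -0.302, 0.2131]
tool_rot: [-0.05, 0.999, 0.002, 0.002]
ft_force: [-0.3, -0.3, -0.0]
grip_width: 0.0503
grasp_force: 0.0
```

```bash
python3 - <<'E'
from h import *
c=shot("wrist"); w=cloud(c); q=w[(abs(w[...,0]-.6075)<.07)&(abs(w[...,1]+.302)<.05)]
p=q[(q[:,2]>.034)&(q[:,2]<.048)]; print(len(p),cv2.minAreaRect((p[:,:2]*1000).astype(np.float32)),np.percentile(p[:,2],[2,50,98]).round(4))
s=shot("scene"); i=s["pixels"][100:310,180:470]; cv2.imwrite("pics/fin.png",cv2.resize(i[...,::-1],None,fx=2.7,fy=2.7,interpolation=cv2.INTER_CUBIC))
E
```

```text
2543 ((606.4491577148438, -302.1850891113281), (83.57511901855469, 34.08219909667969), 5.823943138122559) [0.0393 0.0411 0.0426]
```

View pics/fin.png

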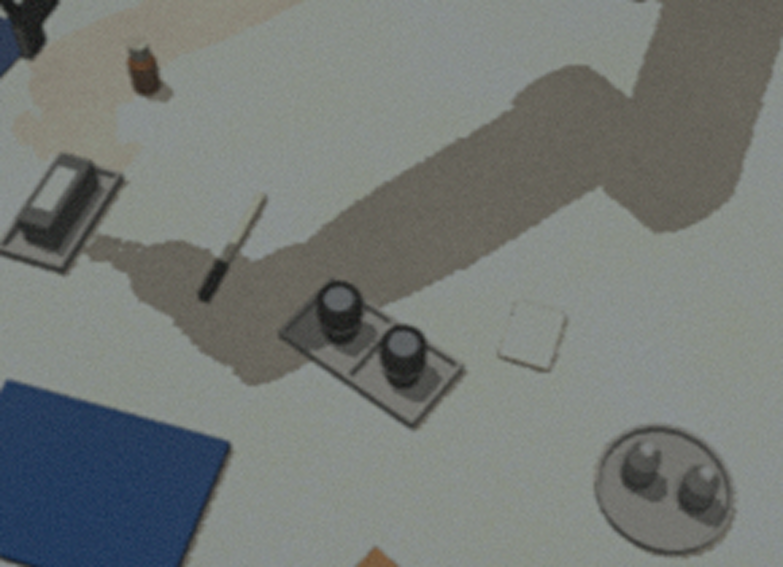

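The picture shows everything in place: the slide box in its tray (58,200), the eyepieces one per bay (340,310) and (404,355), and the objectives apart in the dish (641,465) and (699,488). The bottle is still standing at (144,70).

```bash
python3 -c "
from workcell import *
print(job_done())"
```

```text
the job is handed in; nothing more can be done
None
```

The job is handed in: each eyepiece stands upright in its own bay, both objectives stand apart in the round dish, the slide box lies flat, lid side up, in the plain tray, and the oil bottle was not knocked over.

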